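# Shim a rocking stereo microscope by feel

### The arm

A 7-joint arm with a two-finger parallel gripper is mounted at the origin on the work surface. World frame = base frame: x ahead of the robot, y to its left, z up, the work surface at z = 0. Lengths are in m, angles in rad, forces in N, time in s.
With the tool pointing down it reaches from about 0.35 to 0.9 m from the base axis. Payload 8.1 kg.
Tool frame: the origin (TCP) lies at the very end of the fingers, on their centre line; the grasp point (between the pads) lies 19 mm behind it (arm.tcp_to_grasp is the distance from the TCP to the grasp point, in m); z points along the fingers, y is the line along which they close (so a half turn about z gives the same grasp; the last joint's range is limited). The gripper opens to 92 mm and grips with 3 to 60 N. Pads are 19 mm wide; open, the fingers measure 130 mm over their backs; the gripper's body (75 mm by 190 mm) begins 47 mm behind the grasp point.
Start: joints at [1.239, 0.434, 0.025, 1.573, -0.012, 1.134, -0.075], TCP at [0.142, -0.609, 0.227] pointing down, gripper open.
Joint ranges: [-2.62, 2.62], [-0.44, 2.09], [-1.27, 1.32], [0.08, 2.57], [-1.32, 4.46], [0.12, 2], [-2.74, 2.74]. Speed limits (rad/s): [2.22, 2.22, 3.01, 3.01, 3.14, 3.14, 3.14].

### API

Orientations are given as a rotation vector (axis times angle).
In Python, from cell import arm gives the robot as it stands.
- The arm moves only by the shell command python3 nudge.py 'ROWS' [FORCE]. ROWS is a JSON object whose key "motion" holds a list of rows, 1 to 10 of them, each of 5 numbers: dx, dy, dz in shares of the most that a row can go, 1 being 50 mm, then a turn about the tool's z in normalised numbers (1 is 45 degrees), then the opening from 0.0 (shut) to 1.0 (fully open); each row shifts and turns the commanded pose from where the row before left it, along the tool's axes as they then stand; what a row does not reach is not made up. A row lasts 1/10 s, in which the tool goes at most 0.05 m and 0.15 rad, less where a joint would pass 70% of its speed; a pose out of reach is approached as far as the arm can. The fingers move at their own pace and stop on an object; FORCE is the grip in N (left out, the last holds). Time passes only in rows, so rows that do not move let the fingers close. It prints the time, the measured TCP pose, the force, the opening and the grip force at its end. Shift and turn numbers lie between -1 and 1, and a call with a number outside is refused. Input that does not fit is refused with a message, and nothing moves.
- arm.observe(): the state, without advancing time (a new reading comes with each control period).
- arm.get_image(name): name is "scene" or "side" or "wrist"; returns a dict with "image" (384x512x3 uint8, blue, green, red), "fx", "fy", "cx", "cy" (pixels), "distortion" ([k1, k2, p1, p2, k3] as OpenCV has them; the pictures are not rectified), "cam_to_world" (4x4, takes a point from camera to world coordinates); the wrist camera has in their place "mount" (4x4, takes a point from camera to tool coordinates, whose origin is the TCP and whose axes are the flange's). Camera axes: x right, y down, z forward; pixel columns grow to the right and rows downward; lengths in m; the calibration is good to about 2 mm. A picture is of the moment at which its call begins: read the wrist's pose just before it. There is no depth.
- arm.sign_off(): hands the job in; it is judged then, once.
The state is a dict: "clock": time; "joints": joint angles; "dq": joint speeds; "joint_efforts": joint torques, N m; "position": TCP position; "ee_rot": TCP orientation; "force": force on the tool from outside, world axes, zero at the start; "ft_torque": the same for the moment, N m; "width": opening from 0.0 (shut) to 1.0 (fully open); "gripper_force": force on a finger pad.
Only numpy, scipy, OpenCV 4.12 (cv2) and the standard library are available. Lean on these libraries where they do the work, as an engineer would, in place of code of your own. Each camera call takes 0.05 s, during which the arm holds its last target. There are 200 camera calls.

### The job

The stereo microscope rocks because its front foot nearest you stands clear of the desk. Take the tapered wooden shim, gently slide it thin end first under that foot until it just drags and bears there without jacking the microscope up, let go of it, then press down firmly on that corner of the base to prove that it no longer rocks. Leave the shim snug in place, do not shove the microscope, and leave the plain strip, the dish on the stage and the vial where they are.

Things in the scene. Friction and masses are not known exactly. Their poses are not given: they have to be found in the camera images.
- scope: Cream stereo microscope, loose, 5 kg, level at the start. Origin: centre of the base, at desk level; front (eyepieces) to its -x, column at +x; the front looks to the robot's left. Base plate 290 (x) by 270 (y) mm, underside 12, top 38 mm above the desk. 3 rubber feet at (-120,110), (120,110), (120,-110) mm; the 4th, front corner nearest the robot, is a short steel stub 22 mm across.
- foot_spot (a point): Desk point under the centre of the short stub (scope frame -120, -110, 0 mm). The stub's flat underside hangs 3.5 to 8.5 mm above it; the height differs each time, no pose shows it, it must be felt. The base's front edge is 25 mm from here towards the scope's -x, its side edge 25 mm towards -y. 4 to 6 N down on this corner rocks the base; jacking it up takes some 20 N.
- corner_top (a point): Point on the flat top of the base plate at the bad corner (scope frame -130, -120, 38 mm): where to press; a firm press is about 10 N and stays well under 25 N. The eyepieces overhang the front: 310 to 390 mm high, out to scope x -100 mm, within 43 mm of the scope's middle plane y = 0.
- shim: Tapered hardwood shim, loose, 45 g, flat on the desk to the left, 126 (x) by 26 mm (y). Origin: centre of the underside. Thin end at +x, 2 mm thick, pointing roughly to the robot's right; the top rises evenly, 1 mm in 8, to 14 mm thick at 96 mm from the thin end; the last 30 mm (-x) is a level heel 14 mm thick, gripped across the 26 mm width. Friction holds it; snug is a drag of 3 to 6 N.
- shim_tip (a point): Middle of the thin end's lower edge (shim frame x +63 mm, z 0).
- shim_grip (a point): Where to grip: inside the heel, shim frame x -47 mm, 7 mm above its underside.
- strip: Bystander: a plain wooden strip of even thickness, 130 by 26 by 12 mm, lying beside the shim, not to be used. Origin at the centre of its underside.
- dish: Bystander: open glass dish, 86 mm across, 14 mm high, standing on the microscope's stage (42 mm above the desk). Origin at the centre of its underside.
- vial: Bystander: clear capped vial, 28 mm across, 70 mm high, standing in front of the microscope. Origin at the centre of its underside.

How it is judged:
By the outcome, as a careful person would: the job done as asked, in the order asked, and still so for the second after the job is handed in, with the robot touching nothing.
It also fails if it takes over 64 s, if anything falls off the work surface, if the arm or the gripper's body presses on something with over 40 N, if the wrist force passes 120 N, or if a joint passes its speed limit or range.

## Working session

There is one attempt and no reset: what is moved stays moved. The work goes in short steps, Python scripts to look and compute and a shell command to move; the robot and the scene stay as the last step left them, time stands still between calls to the robot, and variables do not carry over. Pictures are saved under pics/ and viewed, at most 10 in all, crops included, and the job is handed in when it is done.

```bash
ls; mkdir -p pics; python3 - <<'E'
from cell import arm
import cv2,numpy as np
print({k:np.round(v,3).tolist() for k,v in arm.observe().items()}, arm.tcp_to_grasp)
ims=[]
for n in("scene","side"):
    d=arm.get_image(n); cv2.imwrite(f"pics/{n}0.png",d["image"]); ims.append(cv2.resize(d["image"],(800,600)))
    print(n,d["fx"],d["fy"],d["cx"],d["cy"],d["distortion"],np.round(d["cam_to_world"],3).tolist())
    cv2.imwrite(f"pics/{n}0b.png",ims[-1])
E
```

```text
cell.py
nudge.py
pics
{'clock': 0.0, 'joints': [1.239, 0.435, 0.025, 1.574, -0.012, 1.134, -0.075], 'dq': [0.001, 0.001, 0.0, -0.0, 0.0, 0.0, 0.001], 'joint_efforts': [-0.0, -66.785, 0.985, -31.446, -0.061, 0.043, 0.0], 'position': [0.142, -0.608, 0.226], 'ee_rot': [-3.12, -0.358, 0.001], 'force': [1.082, -1.445, -0.059], 'ft_torque': [0.003, -0.006, 0.011], 'gripper_force': 0.0, 'width': 1.003} 0.0188
scene 451.60088377217494 451.60088377217494 246.23851044038693 186.63326828139247 [-0.10934205  0.          0.          0.          0.        ] [[-0.475, 0.494, -0.729, 1.304], [0.88, 0.283, -0.381, 0.429], [0.018, -0.822, -0.569, 0.573], [0.0, 0.0, 0.0, 1.0]]
side 465.5217779575968 465.5217779575968 255.1643831790856 196.4833468634521 [0.05603585 0.         0.         0.         0.        ] [[0.751, -0.44, 0.492, 0.15], [-0.66, -0.524, 0.539, -0.402], [0.021, -0.73, -0.683, 0.698], [0.0, 0.0, 0.0, 1.0]]
```

View pics/scene0b.png

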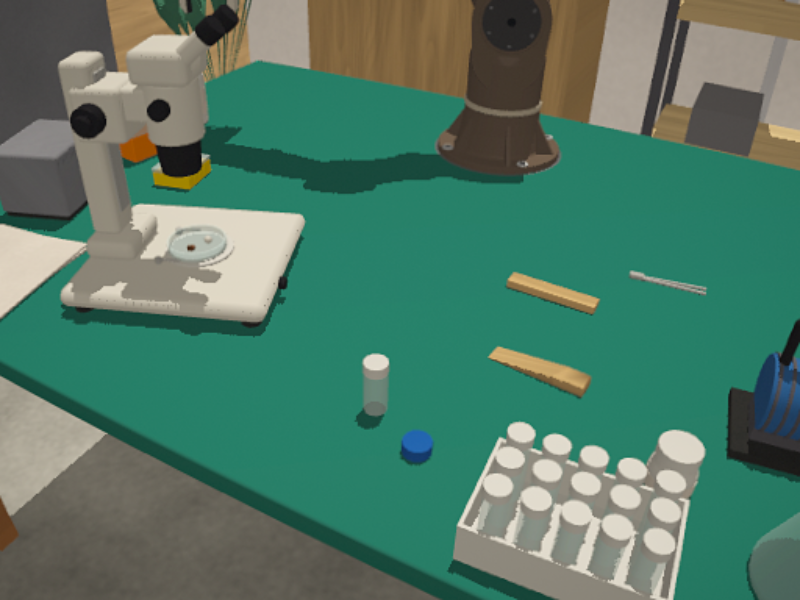

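View pics/side0b.png

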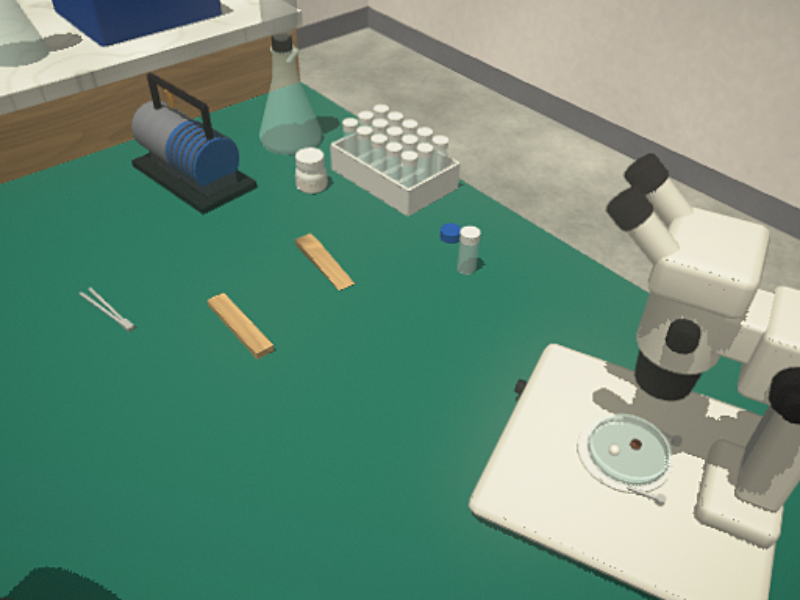

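The first picture (scene) shows the shim at about (540,370) with its thin end left, the strip at (552,292), the vial at (375,385), and the scope base's bad corner near (303,215). In the second (side), the shim is at (325,262), the strip at (240,325), and the bad corner near (475,505). All coordinates are in 800x600 pixels.

```bash
cat > h.py <<'E'
import cv2,numpy as np
from cell import arm
def grab(n):
    return arm.get_image(n)
def ray(d,uv,T=None):
    K=np.array([[d["fx"],0,d["cx"]],[0,d["fy"],d["cy"]],[0,0,1]])
    p=cv2.undistortPoints(np.array(uv,float).reshape(-1,1,2),K,np.array(d["distortion"])).reshape(-1,2)
    T=np.array(d["cam_to_world"]) if T is None else T
    r=np.c_[p,np.ones(len(p))]@T[:3,:3].T
    return T[:3,3],r
def plane(d,uv,z,T=None):
    o,r=ray(d,uv,T); return o+r*((z-o[2])/r[:,2])[:,None]
def tri(d1,a,d2,b):
    o1,r1=ray(d1,[a]);o2,r2=ray(d2,[b]);A=np.c_[r1[0],-r2[0]]
    s=np.linalg.lstsq(A,o2-o1,rcond=None)[0];p=o1+r1[0]*s[0];q=o2+r2[0]*s[1]
    return (p+q)/2,np.linalg.norm(p-q)
def wood(im,roi):
    h=cv2.cvtColor(im,cv2.COLOR_BGR2HSV);m=cv2.inRange(h,(8,70,70),(28,255,255))
    k=np.zeros_like(m);x,y,w,hh=roi;k[y:y+hh,x:x+w]=m[y:y+hh,x:x+w]
    c=cv2.findContours(k,cv2.RETR_EXTERNAL,cv2.CHAIN_APPROX_NONE)[0]
    return [q for q in sorted(c,key=cv2.contourArea)[::-1] if cv2.contourArea(q)>60]
E
python3 - <<'E'
from h import *
out=[]
D={}
for n,roi,c1,c2 in(("scene",(300,160,100,100),(300,160,100,100),(120,110,100,110)),("side",(120,140,120,100),(120,140,120,100),(290,205,100,125))):
    d=grab(n);im=d["image"]
    for c in wood(im,roi):
        print(n,cv2.contourArea(c),cv2.approxPolyDP(c,2.5,True).reshape(-1,2).tolist())
        P=plane(d,c,0.006)[:,:2].astype(np.float32); print("  rect",cv2.minAreaRect(P))
    for c in(c1,c2):
        x,y,w,h=c; out.append(cv2.resize(im[y:y+h,x:x+w],(400,300),interpolation=cv2.INTER_CUBIC))
cv2.imwrite("pics/crops.png",np.vstack([np.hstack(out[:2]),np.hstack(out[2:])]))
E
```

```text
scene 728.5 [[313, 227], [371, 253], [377, 244], [376, 240], [324, 223], [318, 222]]
  rect ((0.626456618309021, 0.293422132730484), (0.1253700703382492, 0.04228556528687477), 84.3472900390625)
scene 561.5 [[324, 182], [376, 200], [383, 192], [329, 174]]
  rect ((0.45817700028419495, 0.2559881806373596), (0.1332762986421585, 0.04315822571516037), 87.5732421875)
side 616.0 [[133, 192], [164, 229], [174, 224], [174, 220], [144, 188]]
  rect ((0.4622597098350525, 0.2574646472930908), (0.13924825191497803, 0.02995738759636879), 87.73046112060547)
side 441.5 [[189, 153], [216, 185], [226, 181], [199, 150]]
  rect ((0.6300929188728333, 0.29257696866989136), (0.13750238716602325, 0.031801603734493256), 83.17049407958984)
```

View pics/crops.png

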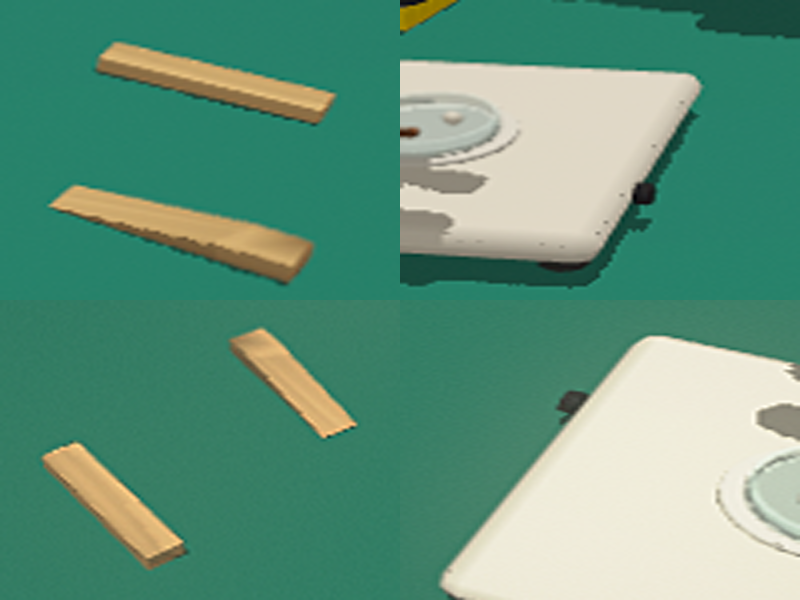

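The crops show the shim with its thin end towards the scope and heel away from it. In scene full-res pixels, the thin corners are (313,229) and (319,222) and the heel top is (378,241). In the side view they are (217,186), (227,182), (189,154) and (199,150). The scope's bad corner is at scene (195,139) and side (300,324).

```bash
python3 - <<'E'
from h import *
from scipy.spatial.transform import Rotation as R
s=grab("scene");d=grab("side")
for n,a,b in(("thin+x",(313,229),(226.8,182)),("thin-x",(318.75,222),(216.9,185.7)),("heel-x",(378.25,241),(189.3,154)),("corner",(195.5,138.6),(300,323.75)),("strip far",(329,174),(174,220)),("strip end",(383,192),(144,188))):
    print(n,tri(s,a,d,b))
for n,dd,p in(("front edge side",d,[(300,323.75),(350,222)]),("front edge scene",s,[(195.5,138.6),(170,203)])):
    print(n,plane(dd,p,.035))
w=grab("wrist");o=arm.observe();print(np.round(w["mount"],3).tolist(),w["fx"],R.from_rotvec(o["ee_rot"]).as_matrix().round(3).tolist())
E
```

```text
thin+x (array([ 6.34934119e-01,  2.28394030e-01, -1.59333108e-04]), np.float64(0.004077145989304619))
thin-x (array([0.6095087 , 0.23126898, 0.00094975]), np.float64(0.003011649676060376))
heel-x (array([0.62177524, 0.35434107, 0.01161426]), np.float64(0.005190419117354478))
corner (array([ 0.48647105, -0.14683179,  0.02977699]), np.float64(0.004819756111646015))
strip far (array([0.46588209, 0.19357193, 0.02035431]), np.float64(0.014164858263182705))
strip end (array([0.47255675, 0.31926148, 0.01781277]), np.float64(0.01595551029062702))
front edge side [[ 0.48521525 -0.15078559  0.035     ]
 [ 0.72262805 -0.05492329  0.035     ]]
front edge scene [[ 0.49288104 -0.1393915   0.035     ]
 [ 0.73987115 -0.03574869  0.035     ]]
[[0.001, -0.955, -0.296, 0.081], [1.0, 0.001, 0.001, -0.0], [-0.001, -0.296, 0.955, -0.158], [0.0, 0.0, 0.0, 1.0]] 287.1974549650033 [[0.974, 0.227, -0.0], [0.227, -0.974, 0.0], [-0.0, -0.0, -1.0]]
```

The rows are not in the units I measure in: shifts go in shares of 50 mm and turns go in shares of 45 degrees. I convert before sending: -0.15 rad / 0.7854 = -0.191.

```bash
python3 nudge.py '{"motion": [[0, 0, 0, -0.191, 1], [0, 0, 0, -0.191, 1], [0, 0, 0, -0.191, 1], [0, 0, 0, -0.191, 1], [0, 0, 0, -0.191, 1], [0, 0, 0, -0.191, 1], [0, 0, 0, -0.191, 1], [0, 0, 0, -0.191, 1], [0, 0, 0, 0, 1]]}' 20; python3 nudge.py '{"motion": [[0.8, 0.6, 0, 0, 1], [0.8, 0.6, 0, 0, 1], [0.8, 0.6, 0, 0, 1], [0.8, 0.6, 0, 0, 1], [0.8, 0.4, 0, 0, 1], [0.8, 0.4, 0, 0, 1], [0.8, 0.4, 0, 0, 1], [0.8, 0.4, 0, 0, 1], [0.8, 0, 0, 0, 1], [0.8, 0, 0, 0, 1]]}'
python3 - <<'E'
from cell import arm
print(arm.observe()["joints"])
E
```

```text
clock: 1.25
position: [0.1414, -0.6087, 0.2266]
ee_rot: [-2.371, -2.061, -0.0]
force: [0.2, 0.8, 0.3]
width: 1.0
gripper_force: 0.0
clock: 2.25
position: [0.397, -0.2392, 0.2268]
ee_rot: [2.378, 2.053, 0.001]
force: [0.6, 0.3, 0.1]
width: 1.001
gripper_force: 0.0
[ 0.81463214  0.21039507 -0.45366996  1.92036785  0.10635255  1.03357908
  0.16862055]
```

Converted, 0.05 m is 1, 0.04 m is 0.8.

```bash
cat >> h.py <<'E'
from scipy.spatial.transform import Rotation as R
def wrist():
    o=arm.observe();w=arm.get_image("wrist")
    T=np.eye(4);T[:3,:3]=R.from_rotvec(o["ee_rot"]).as_matrix();T[:3,3]=o["position"]
    return w,T@np.array(w["mount"]),o
E
python3 - <<'E'
from h import *
import pickle
w,T,o=wrist();pickle.dump((w,T),open("w1.pkl","wb"));cv2.imwrite("pics/w1.png",cv2.resize(w["image"],(800,600)))
E
python3 nudge.py '{"motion": [[0.8, 0.4, 0, 0, 1], [1, 0.4, 0, 0, 1], [1, 0.4, 0, 0, 1], [1, 0.4, 0, 0, 1], [1, 0.4, 0, 0, 1], [1, 0.4, 0, 0, 1], [1, 0.4, 0, 0, 1], [1, 0.4, 0, 0, 1], [0.8, 0, 0, 0, 1], [0, 0, 0, 0, 1]]}'
python3 - <<'E'
from h import *
import pickle
w,T,o=wrist();pickle.dump((w,T),open("w2.pkl","wb"));cv2.imwrite("pics/w2.png",cv2.resize(w["image"],(800,600)))
for c in wood(w["image"],(0,0,512,384)):
    print(cv2.contourArea(c),cv2.approxPolyDP(c,3,True).reshape(-1,2).tolist())
    print(cv2.minAreaRect(plane(w,c,0.006,T)[:,:2].astype(np.float32)))
E
```

```text
clock: 3.3
position: [0.6017, 0.1463, 0.2266]
ee_rot: [-2.367, -2.06, -0.004]
force: [-0.8, 0.3, 1.2]
width: 1.001
gripper_force: 0.0
2441.5 [[110, 38], [132, 144], [151, 143], [134, 40], [129, 35]]
((0.46108928322792053, 0.2575455605983734), (0.132623091340065, 0.030342765152454376), 87.86653900146484)
2352.0 [[509, 307], [412, 309], [410, 314], [243, 316], [242, 323], [486, 320], [500, 316]]
((0.7658709287643433, -0.1310977190732956), (0.027531372383236885, 0.44141966104507446), 82.2106704711914)
2068.5 [[248, 0], [252, 97], [271, 96], [271, 0]]
((0.6286091804504395, 0.2836139500141144), (0.10939634591341019, 0.027356425300240517), 84.17120361328125)
623.0 [[110, 251], [102, 251], [91, 270], [91, 291], [96, 299], [106, 298], [113, 288], [104, 288], [99, 281], [103, 264], [116, 261]]
((0.34419530630111694, 0.0030919238924980164), (0.09303726255893707, 0.03732866793870926), 67.98607635498047)
619.5 [[399, 251], [393, 262], [406, 264], [410, 280], [406, 288], [396, 289], [405, 299], [413, 299], [418, 291], [418, 270], [412, 256]]
((0.8107321858406067, -0.06099933758378029), (0.03728082776069641, 0.09282186627388), 6.2704925537109375)
72.0 [[371, 379], [371, 383], [385, 383], [381, 377]]
((0.7673116326332092, -0.2744382321834564), (0.014677531085908413, 0.0273596178740263), 80.30723571777344)
```

View pics/w1.png

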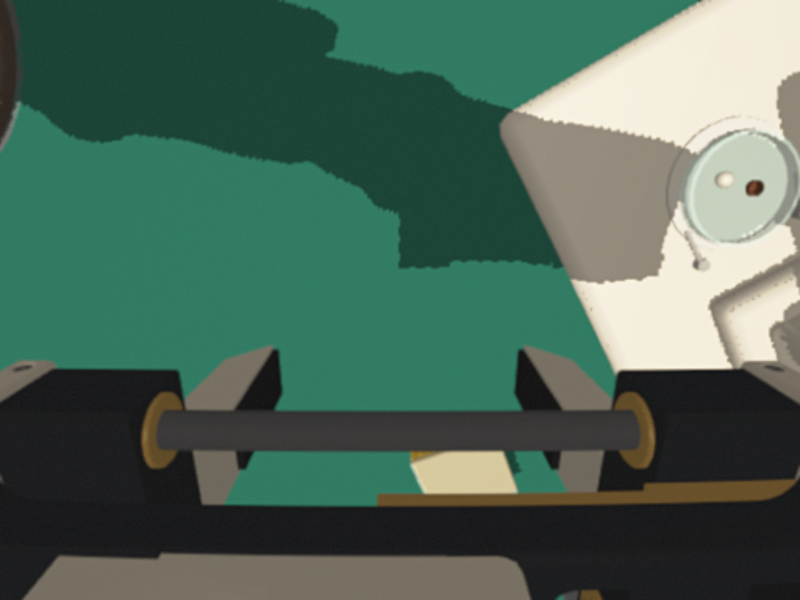

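View pics/w2.png

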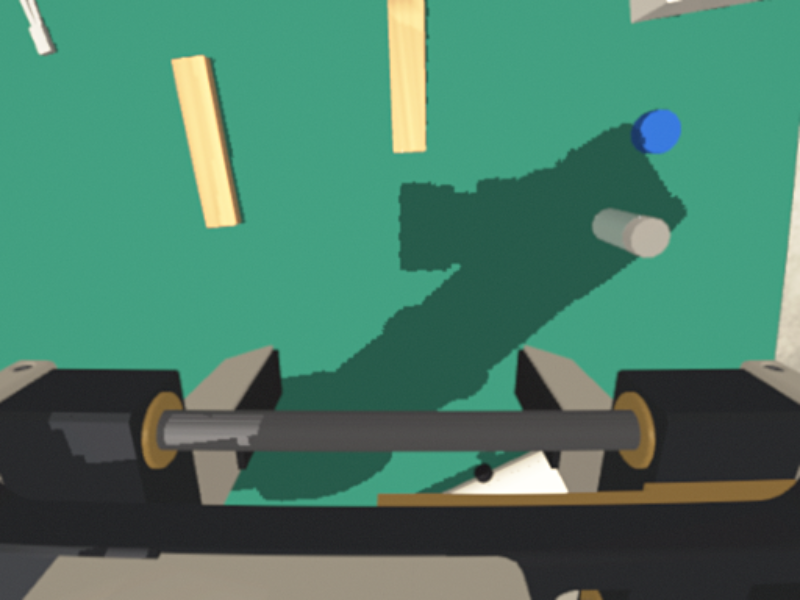

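Picture w1 shows the bad corner at (503,120), with the front edge running to (705,0) and the side edge to (615,372). Picture w2 shows the shim's thin end at (409,152), the strip at (207,140) and the vial at (645,235).

```bash
python3 - <<'E'
from h import *
import pickle
w,T=pickle.load(open("w1.pkl","rb"));im=w["image"]
h=cv2.cvtColor(im,cv2.COLOR_BGR2HSV);m=cv2.inRange(h,(0,0,60),(179,75,255))
m[235:]=0;m[:,:300]=0
c=max(cv2.findContours(m,0,cv2.CHAIN_APPROX_NONE)[0],key=cv2.contourArea).reshape(-1,2)
A=c[(c[:,0]>345)&(c[:,0]<440)&(c[:,1]<68)&(c[:,1]>3)]; B=c[(c[:,1]>100)&(c[:,1]<228)&(c[:,0]<395)]
for z in(.022,.03,.038):
    L=[cv2.fitLine(plane(w,p,z,T)[:,:2].astype(np.float32),cv2.DIST_HUBER,0,.001,.001).ravel() for p in(A,B)]
    s=np.linalg.solve(np.c_[L[0][:2],-L[1][:2]],L[1][2:]-L[0][2:]);C=L[0][2:]+L[0][:2]*s[0]
    print(z,len(A),len(B),"corner",C,"angles",[np.degrees(np.arctan(l[1]/l[0])) for l in L])
w2,T2=pickle.load(open("w2.pkl","rb"))
tip=(261.5,97);print("tip plane",plane(w2,[tip,(252,97),(271,96.5)],0.001,T2))
sd=grab("side");o2,r2=ray(w2,[tip],T2);o1,r1=ray(sd,[(221.8,183.8)]);A=np.c_[r1[0],-r2[0]]
q=np.linalg.lstsq(A,o2-o1,rcond=None)[0];print("tri",o1+r1[0]*q[0],o2+r2[0]*q[1])
c=max(wood(w2["image"],(230,0,60,110)),key=cv2.contourArea).reshape(-1,2)
for nm,s in(("L",c[(c[:,0]<258)&(c[:,1]<90)&(c[:,1]>25)]),("R",c[(c[:,0]>262)&(c[:,1]<90)&(c[:,1]>25)])):
    for z in(0,):
        l=cv2.fitLine(plane(w2,s,z,T2)[:,:2].astype(np.float32),2,0,.001,.001).ravel();print(nm,l,np.degrees(np.arctan(l[1]/l[0])))
E
```

```text
0.022 94 127 corner [ 0.484396  -0.1451831] angles [np.float32(21.898855), np.float32(-68.028595)]
0.03 94 127 corner [ 0.48273635 -0.1455031 ] angles [np.float32(21.898933), np.float32(-68.028595)]
0.038 94 127 corner [ 0.4810766  -0.14582302] angles [np.float32(21.898949), np.float32(-68.028595)]
tip plane [[0.62239089 0.22908244 0.001     ]
 [0.61035654 0.23074289 0.001     ]
 [0.63450236 0.22804057 0.001     ]]
tri [ 6.23059826e-01  2.28625567e-01 -1.74540625e-04] [ 6.22418994e-01  2.29094221e-01 -1.85082095e-04]
L [0.10085947 0.9949007  0.61472017 0.2773886 ] 84.211334
R [0.10619387 0.9943454  0.64094746 0.2737808 ] 83.90404
```

Converted, 0.04 m is 0.8, 0.003 m is 0.06, -0.035 rad / 0.7854 = -0.0446.

```bash
python3 nudge.py '{"motion": [[0, 0, 0, -0.0446, 1], [0.8, 0.06, 0.4, 0, 1], [0.8, 0.06, 0.4, 0, 1], [0.8, 0.06, 0.4, 0, 1], [0.8, 0.06, 0.6, 0, 1], [0.688, 0, 0.6, 0, 1], [0, 0, 0.6, 0, 1], [0, 0, 0, 0, 1], [0, 0, 0, 0, 1]]}'
python3 - <<'E'
from h import *
p=arm.observe()["position"];print(p-np.array([.6339,.3384,0]))
w,T,o=wrist();cv2.imwrite("pics/w3.png",cv2.resize(w["image"],(800,600)))
E
```

```text
clock: 4.3
position: [0.6357, 0.3278, 0.0769]
ee_rot: [2.34, 2.094, -0.002]
force: [0.9, 0.4, 0.1]
width: 1.004
gripper_force: 0.0
[ 0.00182473 -0.01055621  0.07694853]
```

View pics/w3.png

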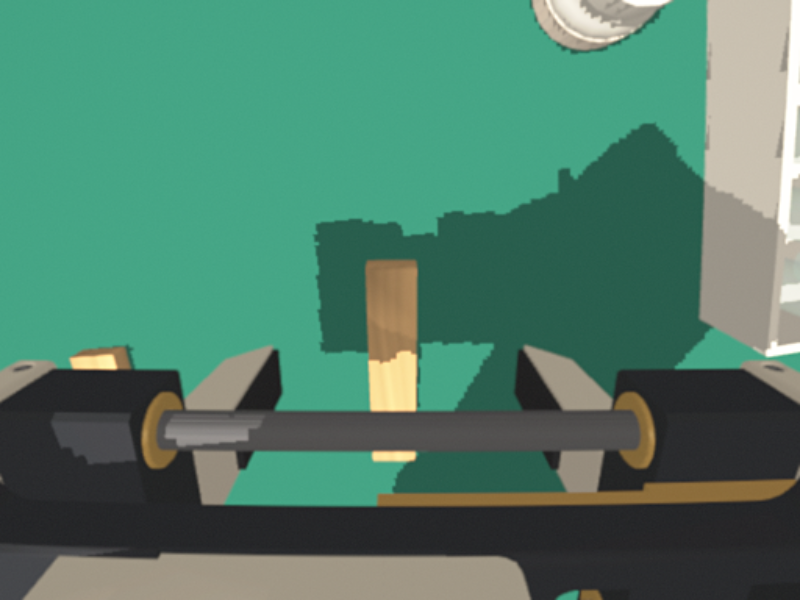

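Picture w3 shows the shim between the open fingers, aligned, with its heel end at (391,262). I'll check the heel and correct the 10 mm shortfall.

Converted, 0.03 m is 0.6, 0.0105 m is 0.21.

```bash
python3 - <<'E'
from h import *
w,T,o=wrist()
print(plane(w,[(366/1.5625,263/1.5625),(417/1.5625,262/1.5625)],.014,T), plane(w,[(250,172)],.0,T))
E
python3 nudge.py '{"motion": [[0.21, -0.06, 0, 0, 1], [0, 0, 0.6, 0, 1], [0, 0, 0.6, 0, 1], [0, 0, 0.2, 0, 1], [0, 0, 0, 0, 1], [0, 0, 0, 0, 1]]}'
```

```text
[[0.62416412 0.35812148 0.014     ]
 [0.64996493 0.35578615 0.014     ]] [[0.63567218 0.3503123  0.        ]]
clock: 5.0
position: [0.6338, 0.342, 0.0084]
ee_rot: [2.337, 2.099, 0.003]
force: [0.4, -0.0, 1.4]
width: 1.002
gripper_force: 0.0
```

Converted, 0.005 m is 0.1, 0.0015 m is 0.03.

```bash
python3 nudge.py '{"motion": [[0, 0.03, 0.1, 0, 1], [0, 0, 0, 0, 1], [0, 0, 0, 0, 0], [0, 0, 0, 0, 0], [0, 0, 0, 0, 0], [0, 0, 0, 0, 0], [0, 0, 0, 0, 0], [0, 0, 0, 0, 0], [0, 0, 0, 0, 0], [0, 0, 0, 0, 0]]}' 20
```

```text
clock: 6.0
position: [0.6344, 0.3411, 0.0017]
ee_rot: [2.337, 2.099, -0.0]
force: [0.0, -0.0, -0.0]
width: 0.355
gripper_force: 0.0
```

Converted, -0.02 m is -0.4.

```bash
python3 nudge.py '{"motion": [[0, 0, 0, 0, 0], [0, 0, 0, 0, 0], [0, 0, 0, 0, 0], [0, 0, 0, 0, 0]]}'; python3 nudge.py '{"motion": [[0, 0, -0.4, 0, 0], [0, 0, -0.4, 0, 0], [0, 0, -0.4, 0, 0], [0, 0, 0, 0, 0], [0, 0, 0, 0, 0]]}'
```

```text
clock: 6.4
position: [0.6345, 0.3411, 0.0017]
ee_rot: [-2.337, -2.099, 0.0]
force: [-0.2, -0.6, 0.2]
width: 0.281
gripper_force: 20.0
clock: 6.9
position: [0.6346, 0.341, 0.0618]
ee_rot: [2.337, 2.099, 0.001]
force: [-0.2, -1.0, -1.4]
width: 0.279
gripper_force: 20.0
```

Converted, -0.15 rad / 0.7854 = -0.191.

```bash
python3 nudge.py '{"motion": [[0, 0, 0, -0.191, 0], [0, 0, 0, -0.191, 0], [0, 0, 0, -0.191, 0], [0, 0, 0, -0.0509, 0], [0, 0, 0, 0, 0]]}';python3 nudge.py '{"motion": [[-0.6, -0.66, 0, 0, 0], [-0.6, -0.66, 0, 0, 0], [-0.6, -0.66, 0, 0, 0], [-0.6, -0.66, 0, 0, 0], [-0.6, -0.66, 0, 0, 0], [-0.6, -0.66, 0, 0, 0], [-0.6, -0.66, 0, 0, 0], [-0.6, -0.66, 0, 0, 0], [-0.57, -0.66, 0, 0, 0], [0, 0, 0, 0, 0]]}'
python3 - <<'E'
from h import *
o=arm.observe();a=R.from_rotvec(o["ee_rot"]).as_matrix()[:,0];t=np.array(o["position"])-a*.111
print(np.degrees(np.arctan2(a[1],a[0])),o["position"],"tip",t)
X=np.array([.374,-.9275]);Y=np.array([.9275,.374]);e=t[:2]-[.5155,-.1593];print("tip rel foot scope",e@X,e@Y,"joints",o["joints"])
for n,c in(("scene",(130,60,180,135)),("side",(170,150,240,180))):
    d=grab(n);cv2.imwrite(f"pics/{n}1.png",d["image"]);x,y,w,h=c
    cv2.imwrite(f"pics/{n}1c.png",cv2.resize(d["image"][y:y+h,x:x+w],(800,600),interpolation=cv2.INTER_CUBIC))
E
```

```text
clock: 7.4
position: [0.6339, 0.3404, 0.06]
ee_rot: [-1.757, -2.603, 0.003]
force: [-0.5, 0.7, -0.3]
width: 0.279
gripper_force: 20.0
clock: 8.4
position: [0.4552, -0.0255, 0.0605]
ee_rot: [-1.769, -2.594, 0.01]
force: [1.0, 0.0, -0.2]
width: 0.28
gripper_force: 20.0
111.40250788169912 [ 0.45520864 -0.02546248  0.06052224] tip [ 0.49571441 -0.12880772  0.06073277]
tip rel foot scope -0.035681398996930486 -0.006947020144586156 joints [ 0.4691884   0.49417761 -0.69356555  2.10939969  0.4910256   0.70691371
 -0.17711744]
```

View pics/side1c.png

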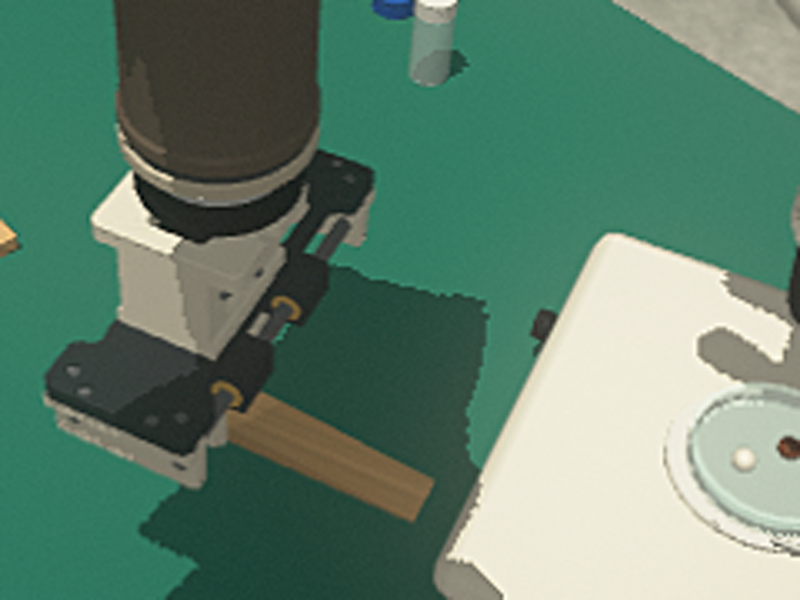

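The side crop shows the shim held level, with its tip corners at (434,483) and (414,521), just short of the base's front edge near the corner at (440,580).

View pics/scene1c.png

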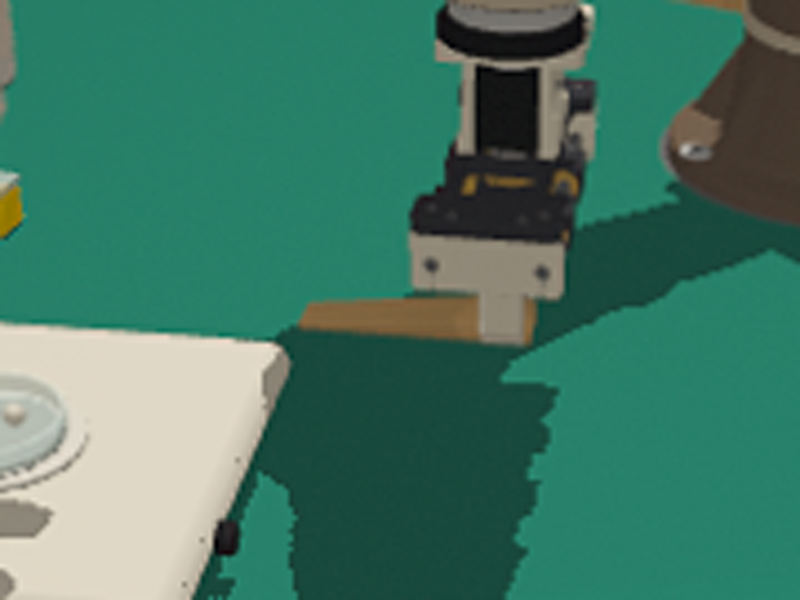

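```bash
python3 nudge.py '{"motion": [[0, 0, 0, 0, 0]]}'; python3 - <<'E'
from h import *
d=grab("side")
print(plane(d,[(300.2,294.9),(294.2,306.3)],.06),plane(d,[(300.2,294.9),(294.2,306.3)],.055))
E
```

```text
clock: 8.6
position: [0.4599, -0.0179, 0.0618]
ee_rot: [1.758, 2.603, 0.002]
force: [-0.1, -0.7, -0.6]
width: 0.282
gripper_force: 20.0
[[ 0.51080509 -0.12306284  0.06      ]
 [ 0.48796866 -0.13210331  0.06      ]] [[ 0.51362938 -0.12087702  0.055     ]
 [ 0.490614   -0.12998832  0.055     ]]
```

The scene crop shows the shim held level, its tip at about (305,318), outside the base's front edge. Now I'll lower it to the desk.

Converted, 0.02 m is 0.4, 0.015 m is 0.3.

```bash
python3 nudge.py '{"motion": [[0, 0, 0.4, 0, 0], [0, 0, 0.4, 0, 0], [0, 0, 0.3, 0, 0], [0, 0, 0, 0, 0], [0, 0, 0, 0, 0]]}';python3 nudge.py '{"motion": [[0, 0, 0.04, 0, 0], [0, 0, 0.04, 0, 0], [0, 0, 0, 0, 0], [0, 0, 0, 0, 0], [0, 0, 0, 0, 0]]}'
```

```text
clock: 9.15
position: [0.4596, -0.0177, 0.0069]
ee_rot: [-1.755, -2.605, -0.0]
force: [-0.6, 1.0, 0.3]
width: 0.276
gripper_force: 20.0
clock: 9.65
position: [0.4594, -0.019, 0.0029]
ee_rot: [1.758, 2.603, 0.0]
force: [0.5, 0.2, -0.2]
width: 0.279
gripper_force: 20.0
```

Converted, 0.001 m is 0.02.

```bash
python3 nudge.py '{"motion": [[0, 0, 0.02, 0, 0], [0, 0, 0, 0, 0]]}';python3 nudge.py '{"motion": [[-0.1, 0, 0, 0, 0], [-0.1, 0, 0, 0, 0], [-0.1, 0, 0, 0, 0], [-0.1, 0, 0, 0, 0], [-0.1, 0, 0, 0, 0], [-0.1, 0, 0, 0, 0], [0, 0, 0, 0, 0], [0, 0, 0, 0, 0], [0, 0, 0, 0, 0]]}';python3 nudge.py '{"motion": [[-0.04, 0, 0, 0, 0], [-0.04, 0, 0, 0, 0], [0, 0, 0, 0, 0], [0, 0, 0, 0, 0]]}'
```

```text
clock: 9.85
position: [0.4593, -0.019, 0.0017]
ee_rot: [-1.758, -2.604, 0.0]
force: [-0.1, -0.3, -1.2]
width: 0.282
gripper_force: 20.0
clock: 10.75
position: [0.4705, -0.0465, 0.0018]
ee_rot: [-1.758, -2.604, -0.0]
force: [-0.1, 0.9, -0.7]
width: 0.282
gripper_force: 20.0
clock: 11.15
position: [0.472, -0.0505, 0.0018]
ee_rot: [1.758, 2.603, 0.0]
force: [0.2, -0.4, -0.2]
width: 0.282
gripper_force: 20.0
```

Converted, -0.002 m is -0.04.

```bash
python3 nudge.py '{"motion": [[-0.04, 0, 0, 0, 0], [-0.04, 0, 0, 0, 0], [0, 0, 0, 0, 0], [0, 0, 0, 0, 0]]}'|grep -E 'pos|force';python3 nudge.py '{"motion": [[-0.04, 0, 0, 0, 0], [0, 0, 0, 0, 0], [0, 0, 0, 0, 0]]}'|grep -E 'pos|force';python3 nudge.py '{"motion": [[-0.04, 0, 0, 0, 0], [0, 0, 0, 0, 0], [0, 0, 0, 0, 0]]}'|grep -E 'pos|force'
```

```text
position: [0.4735, -0.0543, 0.0018]
force: [-0.3, 0.6, -0.3]
gripper_force: 20.0
position: [0.4743, -0.0561, 0.0018]
force: [-0.4, 0.5, -0.6]
gripper_force: 20.0
position: [0.475, -0.058, 0.0018]
force: [-0.1, -0.2, -0.5]
gripper_force: 20.0
```

Converted, -0.002 m is -0.04.

```bash
python3 nudge.py '{"motion": [[-0.04, 0, 0, 0, 0], [0, 0, 0, 0, 0], [0, 0, 0, 0, 0]]}'|grep -E 'pos|force';python3 nudge.py '{"motion": [[-0.04, 0, 0, 0, 0], [0, 0, 0, 0, 0], [0, 0, 0, 0, 0]]}'|grep -E 'pos|force'
```

```text
position: [0.4758, -0.0599, 0.0018]
force: [-0.0, 0.3, -0.2]
gripper_force: 20.0
position: [0.4765, -0.0617, 0.0018]
force: [1.1, 1.3, -0.6]
gripper_force: 20.0
```

Converted, -0.0015 m is -0.03.

```bash
for i in 1; do python3 nudge.py '{"motion": [[-0.03, 0, 0, 0, 0], [0, 0, 0, 0, 0], [0, 0, 0, 0, 0]]}'|grep -E 'pos|^force'; done; python3 nudge.py '{"motion": [[-0.03, 0, 0, 0, 0], [0, 0, 0, 0, 0], [0, 0, 0, 0, 0]]}'|grep -E 'pos|^force'; python3 nudge.py '{"motion": [[-0.03, 0, 0, 0, 0], [0, 0, 0, 0, 0], [0, 0, 0, 0, 0]]}'|grep -E 'pos|^force'
```

```text
position: [0.4771, -0.0631, 0.0018]
force: [-0.6, -0.2, -0.9]
position: [0.4777, -0.0644, 0.0018]
force: [0.1, 0.1, 0.0]
position: [0.4782, -0.0659, 0.0017]
force: [0.6, -0.4, -0.7]
```

Converted, -0.0015 m is -0.03.

```bash
python3 nudge.py '{"motion": [[-0.03, 0, 0, 0, 0], [0, 0, 0, 0, 0], [0, 0, 0, 0, 0]]}'|grep -E 'pos|^force';  python3 nudge.py '{"motion": [[-0.03, 0, 0, 0, 0], [0, 0, 0, 0, 0], [0, 0, 0, 0, 0]]}'|grep -E 'pos|^force'
```

```text
position: [0.4788, -0.0672, 0.0018]
force: [0.1, 0.2, 0.4]
position: [0.4794, -0.0686, 0.0018]
force: [0.0, 0.6, 0.2]
```

Converted, -0.0015 m is -0.03.

```bash
python3 nudge.py '{"motion": [[-0.03, 0, 0, 0, 0], [0, 0, 0, 0, 0], [0, 0, 0, 0, 0]]}'|grep -E 'pos|^force';  python3 nudge.py '{"motion": [[-0.03, 0, 0, 0, 0], [0, 0, 0, 0, 0], [0, 0, 0, 0, 0]]}'|grep -E 'pos|^force'
```

```text
position: [0.4799, -0.07, 0.0018]
force: [0.3, 0.5, -0.3]
position: [0.4804, -0.0714, 0.0018]
force: [0.1, -0.1, -0.1]
```

Converted, -0.0015 m is -0.03.

```bash
python3 nudge.py '{"motion": [[-0.03, 0, 0, 0, 0], [0, 0, 0, 0, 0], [0, 0, 0, 0, 0]]}'|grep -E 'pos|^force';  python3 nudge.py '{"motion": [[-0.03, 0, 0, 0, 0], [0, 0, 0, 0, 0], [0, 0, 0, 0, 0]]}'|grep -E 'pos|^force'
```

```text
position: [0.481, -0.0728, 0.0018]
force: [-0.3, -0.2, -0.5]
position: [0.4816, -0.0742, 0.0018]
force: [-0.2, 0.9, -0.5]
```

Converted, -0.0015 m is -0.03.

```bash
python3 nudge.py '{"motion": [[-0.03, 0, 0, 0, 0], [0, 0, 0, 0, 0], [0, 0, 0, 0, 0]]}'|grep -E 'pos|^force';  python3 nudge.py '{"motion": [[-0.03, 0, 0, 0, 0], [0, 0, 0, 0, 0], [0, 0, 0, 0, 0]]}'|grep -E 'pos|^force'
```

```text
position: [0.4821, -0.0754, 0.0017]
force: [-0.5, 0.7, -1.9]
position: [0.4824, -0.0764, 0.0017]
force: [-2.1, 4.5, -0.7]
```

Converted, -0.0015 m is -0.03.

```bash
python3 nudge.py '{"motion": [[-0.03, 0, 0, 0, 0], [0, 0, 0, 0, 0], [0, 0, 0, 0, 0]]}'|grep -E 'pos|^force';  python3 nudge.py '{"motion": [[-0.03, 0, 0, 0, 0], [0, 0, 0, 0, 0], [0, 0, 0, 0, 0]]}'|grep -E 'pos|^force'
```

```text
position: [0.4827, -0.0773, 0.0016]
force: [-2.6, 5.8, -1.2]
position: [0.4829, -0.0778, 0.0016]
force: [-3.5, 9.8, 1.3]
```

Converted, 0.0015 m is 0.03.

```bash
python3 nudge.py '{"motion": [[0.03, 0, 0, 0, 0], [0, 0, 0, 0, 0], [0, 0, 0, 0, 0]]}'|grep -E 'pos|^force';  python3 nudge.py '{"motion": [[0.03, 0, 0, 0, 0], [0, 0, 0, 0, 0], [0, 0, 0, 0, 0]]}'|grep -E 'pos|^force'
```

```text
position: [0.4829, -0.0777, 0.0017]
force: [-1.9, 5.8, -2.3]
position: [0.4829, -0.0775, 0.0018]
force: [0.6, -0.5, -2.4]
```

Converted, 0.001 m is 0.02.

```bash
python3 nudge.py '{"motion": [[0.02, 0, 0, 0, 0], [0, 0, 0, 0, 0], [0, 0, 0, 0, 0]]}'|grep -E 'pos|^force'
```

```text
position: [0.4829, -0.0774, 0.0019]
force: [3.2, -4.9, -4.8]
```

Converted, 0.0006 m is 0.012.

```bash
python3 nudge.py '{"motion": [[0.012, 0, 0, 0, 0], [0, 0, 0, 0, 0], [0, 0, 0, 0, 0]]}'|grep -E 'pos|^force'
```

```text
position: [0.4829, -0.0773, 0.0019]
force: [3.2, -6.6, -4.6]
```

Converted, 0.0006 m is 0.012.

```bash
python3 nudge.py '{"motion": [[0.012, 0, 0, 0, 0], [0, 0, 0, 0, 0], [0, 0, 0, 0, 0]]}'|grep -E 'pos|^force'
```

```text
position: [0.4828, -0.077, 0.0019]
force: [3.3, -7.6, -4.5]
```

Converted, 0.0006 m is 0.012.

```bash
python3 nudge.py '{"motion": [[0.012, 0, 0, 0, 0], [0, 0, 0, 0, 0], [0, 0, 0, 0, 0]]}'|grep -E 'pos|^force'
```

```text
position: [0.4817, -0.0742, 0.0019]
force: [-0.6, 0.0, -0.2]
```

It slipped back free, so I'll push in again with finer steps.

Converted, -0.001 m is -0.02.

```bash
python3 nudge.py '{"motion": [[-0.02, 0, 0, 0, 0], [0, 0, 0, 0, 0], [0, 0, 0, 0, 0]]}'|grep -E 'pos|^force'
```

```text
position: [0.482, -0.0749, 0.0018]
force: [-0.6, 1.5, -0.0]
```

Converted, -0.0008 m is -0.016.

```bash
python3 nudge.py '{"motion": [[-0.016, 0, 0, 0, 0], [0, 0, 0, 0, 0], [0, 0, 0, 0, 0]]}'|grep -E 'pos|^force'
```

```text
position: [0.4822, -0.0757, 0.0017]
force: [-0.3, 2.8, -1.3]
```

Converted, -0.0006 m is -0.012.

```bash
python3 nudge.py '{"motion": [[-0.012, 0, 0, 0, 0], [0, 0, 0, 0, 0], [0, 0, 0, 0, 0]]}'|grep -E 'pos|^force'
```

```text
position: [0.4824, -0.0763, 0.0017]
force: [-1.5, 3.7, -1.4]
```

```bash
for i in 1 2; do python3 nudge.py '{"motion": [[0, 0, 0, 0, 0]]}'|grep -E 'pos|^force'; done
```

```text
position: [0.4824, -0.0763, 0.0017]
force: [-1.1, 4.0, -0.7]
position: [0.4824, -0.0763, 0.0017]
force: [-1.1, 4.5, -1.4]
```

Converted, -0.03 m is -0.6, -0.02 m is -0.4.

```bash
python3 nudge.py '{"motion": [[0, 0, 0, 0, 0.7], [0, 0, 0, 0, 0.7], [0, 0, 0, 0, 0.7], [0, 0, 0, 0, 0.7], [0, 0, 0, 0, 0.7], [0, 0, 0, 0, 0.7]]}'; python3 nudge.py '{"motion": [[0, 0, -0.4, 0, 0.7], [0, 0, -0.6, 0, 0.7], [0, 0, -0.6, 0, 0.7], [0, 0, -0.6, 0, 0.7], [0, 0, 0, 0, 0], [0, 0, 0, 0, 0]]}' 
python3 - <<'E'
from h import *
w,T,o=wrist();print(o["position"],2*np.degrees(np.arctan2(o["ee_rot"][1],o["ee_rot"][0])));a=w["image"]
x,y,ww,h=150,60,240,170
for n,c in(("side",(240,220,160,120)),):
    d=grab(n);X,Y,W,H=c;b=d["image"][Y:Y+H,X:X+W]
cv2.imwrite("pics/rel.png",np.hstack([cv2.resize(a,(400,300)),cv2.resize(b,(400,300),interpolation=2)]))
E
```

```text
clock: 20.15
position: [0.4826, -0.0766, 0.0018]
ee_rot: [1.758, 2.603, -0.0]
force: [-0.0, 0.9, -0.6]
width: 0.691
gripper_force: 0.0
clock: 20.75
position: [0.4828, -0.0769, 0.1121]
ee_rot: [1.758, 2.602, 0.0]
force: [0.2, -0.6, -0.5]
width: 0.574
gripper_force: 0.0
[ 0.48279439 -0.07687487  0.11209038] 111.91224205232221
```

View pics/rel.png

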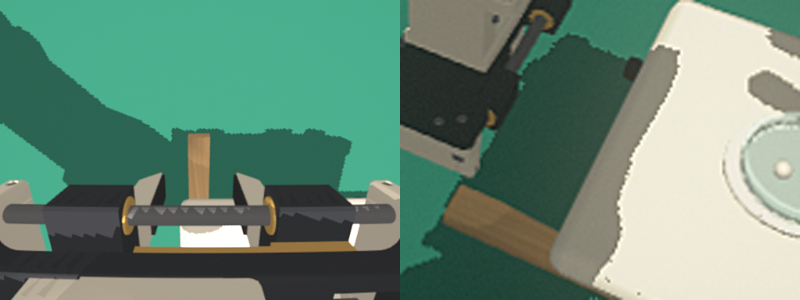

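The picture shows the shim released and still wedged under the bad corner (right half, (460,200) to (550,245)). Now the press.

The rows are not in the units I measure in: shifts go in shares of 50 mm and turns go in shares of 45 degrees. I convert before sending: -0.02 m is -0.4, -0.0187 m is -0.374.

```bash
python3 nudge.py '{"motion": [[-0.4, -0.05, 0, 0, 0], [-0.4, -0.05, 0, 0, 0], [-0.4, -0.05, 0, 0, 0], [-0.374, -0.06, 0, 0, 0], [0, 0, 0, 0, 0], [0, 0, 0.4, 0, 0], [0, 0, 0.4, 0, 0], [0, 0, 0.3, 0, 0], [0, 0, 0, 0, 0], [0, 0, 0, 0, 0]]}'; python3 nudge.py '{"motion": [[0, 0, 0.1, 0, 0], [0, 0, 0.1, 0, 0], [0, 0, 0, 0, 0], [0, 0, 0, 0, 0]]}'
```

```text
clock: 21.85
position: [0.502, -0.1528, 0.0566]
ee_rot: [-1.756, -2.603, 0.0]
force: [-0.9, 0.4, 0.3]
width: 0.007
gripper_force: 0.0
clock: 22.25
position: [0.5022, -0.1535, 0.0469]
ee_rot: [1.758, 2.603, -0.0]
force: [-0.0, 0.5, -0.1]
width: 0.008
gripper_force: 0.0
```

Converted, 0.003 m is 0.06.

```bash
python3 nudge.py '{"motion": [[0, 0, 0.06, 0, 0], [0, 0, 0.06, 0, 0], [0, 0, 0, 0, 0], [0, 0, 0, 0, 0]]}'|grep -E 'pos|^force'
```

```text
position: [0.5021, -0.1534, 0.0407]
force: [0.6, -0.2, 0.4]
```

Converted, 0.002 m is 0.04.

```bash
python3 nudge.py '{"motion": [[0, 0, 0.04, 0, 0], [0, 0, 0, 0, 0], [0, 0, 0, 0, 0]]}'|grep -E 'pos|^force'
```

```text
position: [0.5022, -0.1535, 0.0387]
force: [-0.6, 0.4, -1.1]
```

Converted, 0.001 m is 0.02.

```bash
python3 nudge.py '{"motion": [[0, 0, 0.02, 0, 0], [0, 0, 0, 0, 0], [0, 0, 0, 0, 0]]}'|grep -E 'pos|^force'
```

```text
position: [0.5023, -0.1535, 0.0383]
force: [-2.2, 0.7, 7.5]
```

Converted, 0.0005 m is 0.01.

```bash
python3 nudge.py '{"motion": [[0, 0, 0.01, 0, 0], [0, 0, 0, 0, 0], [0, 0, 0, 0, 0]]}'|grep -E 'pos|^force'
```

```text
position: [0.5023, -0.1534, 0.0381]
force: [-3.4, 1.8, 12.6]
```

Converted, -0.03 m is -0.6, -0.02 m is -0.4.

```bash
python3 nudge.py '{"motion": [[0, 0, 0, 0, 0], [0, 0, 0, 0, 0], [0, 0, 0, 0, 0], [0, 0, 0, 0, 0], [0, 0, 0, 0, 0]]}'|grep -E 'pos|^force'; python3 nudge.py '{"motion": [[0, 0, -0.04, 0, 0], [0, 0, -0.2, 0, 0], [0, 0, -0.6, 0, 0], [0, 0, -0.6, 0, 0], [0.6, -0.4, 0, 0, 0], [0.6, -0.4, 0, 0, 0], [0.6, -0.4, 0, 0, 0], [0.6, -0.4, 0, 0, 0], [0, 0, 0, 0, 0], [0, 0, 0, 0, 0]]}'
python3 - <<'E'
from h import *
b=[]
for n,c in(("scene",(120,100,160,120)),("side",(240,220,160,120))):
    d=grab(n);X,Y,W,H=c;b.append(cv2.resize(d["image"][Y:Y+H,X:X+W],(400,300),interpolation=2))
cv2.imwrite("pics/fin.png",np.hstack(b))
E
```

```text
position: [0.5023, -0.1534, 0.0381]
force: [-3.7, 0.2, 13.0]
clock: 25.05
position: [0.3832, -0.0721, 0.1099]
ee_rot: [1.756, 2.603, -0.001]
force: [1.3, -0.3, 0.2]
width: 0.006
gripper_force: 0.0
```

View pics/fin.png

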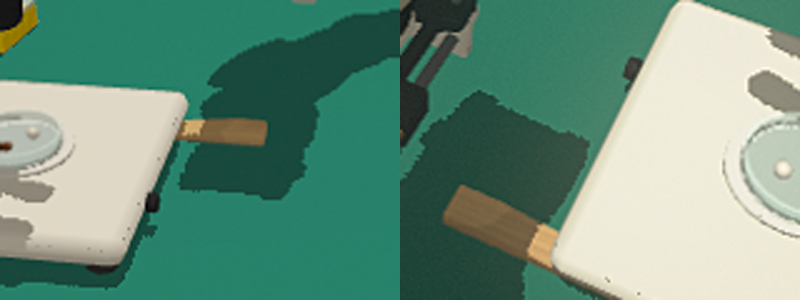

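The final picture shows the shim still under the corner at the same place, the dish undisturbed and the arm clear.

```bash
python3 -c "
from cell import arm
print(arm.sign_off())"
```

```text
the job is handed in; nothing more can be done
None
```

The shim is in place under the short foot at about 4.5 N drag, after a first push that overshot to about 10 N and was backed out; once released, the corner took a 13 N press with about 0.2 mm of give, the arm is clear, and the job is handed in.

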